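# Brace the coin jar and unscrew its cap

## Robot

A 6-joint arm with a two-finger parallel gripper is mounted at the origin on the work surface. World frame = base frame: x ahead of the robot, y to its left, z up, the work surface at z = 0. Lengths are in mm, angles in rad, forces in N, time in s.
With the tool pointing down it reaches from about 350 to 975 mm from the base axis. Payload 7.1 kg.
Tool frame: the origin (TCP) lies at the very end of the fingers, on their centre line; the grasp point (between the pads) lies 19 mm behind it (ctrl.pinch_z is the z of the grasp point in the tool frame, in mm); z points along the fingers, y is the direction in which the jaws open and shut (so a half turn about z gives the same grasp; the last joint's range is limited). The gripper opens to 88 mm and grips with 3 to 60 N. Pads are 20 mm wide; open, the fingers measure 115 mm over their backs; the gripper's body (75 mm by 178 mm) begins 61 mm behind the grasp point.
Start: joints at [1.253, 0.423, 1.63, -0, 1.089, -0.019], TCP at [183.952, 597.299, 222.675] pointing down, gripper open.
Joint ranges: [-3, 3], [-0.9, 2.11], [0.09, 2.58], [-1.31, 4.45], [0.11, 2.69], [-2.54, 2.54]. Speed limits (rad/s): [2.39, 2.39, 3.01, 3.14, 3.14, 3.14].

## Interface

Orientations are given as a rotation vector (axis times angle).
In Python, from workcell import get_obs, optics, ctrl gives the robot as it stands.
- The arm moves only by the shell command python3 -m jog 'ROWS'. ROWS is a JSON object of lists of equal length, an entry for each row: "delta_rot": the turn, a rotation vector about the tool's x, y, z in rad, a list of three; "translation": the shift along the tool's x, y, z in mm, a list of three; "hand": the opening, from -1 (shut) to 1 (fully open). In form: {"delta_rot": [[rx, ry, rz], ...], "translation": [[x, y, z], ...], "hand": [hand, ...]}. A call has 1 to 5 rows; each row is the pose to reach, as a shift and turn from the pose commanded when the call began, along the tool's axes at that moment; what a row does not reach only later rows make up. A row lasts 1/10 s, in which the tool goes at most 50 mm and 8.59 degrees, less where a joint would pass 70% of its speed; a pose out of reach is approached as far as the arm can. A call with a gripper value outside its range is refused whole. The fingers move at their own pace and stop on an object; the grip force is fixed at half the most. Time passes only in rows, so rows that repeat a pose let the fingers close. It gives the time, the measured TCP pose, the force and the opening at its end, in the units of the state.
- get_obs(): the state, without advancing time (a new reading comes with each control period).
- optics.get_image(name): name is "scene" or "top"; returns the picture (480x640x3 uint8, red, green, blue); there is no depth.
- optics.calibration(name): a dict with "intrinsics" (3x3 intrinsics, pixels), "k1" (the pictures are not rectified: a ray, as slopes to the right and down, at radius r is drawn at 1 + k1 r^2 times it, then the intrinsics apply), "cam_to_world" (4x4, takes a point from camera to world coordinates). Camera axes: x right, y up, looking along -z (the intrinsics and any distortion apply to the point x, -y, -z); pixel columns grow to the right and rows downward; lengths in mm; the calibration is good to about 2 mm. A picture is of the moment at which its call begins. calibration takes no time and is no camera call.
- ctrl.close_job(): hands the job in, once; it reports no verdict.
The state is a dict: "t": time; "qpos": joint angles; "qvel": joint speeds; "joint_torque": joint torques, N m; "ee_pos": TCP position; "orientation": TCP orientation; "ft_force": force on the tool from outside, world axes, zero at the start; "moment": the same for the moment, N m; "width": finger opening in mm.
Only numpy, scipy, OpenCV 4.12 (cv2) and the standard library are available. Lean on these libraries where they do the work, as an engineer would, in place of code of your own. Each camera call takes 0.05 s, during which the arm holds its last target. There are 200 camera calls.

## Task

Slide the wooden holder's jaw shut so that the square coin jar is squeezed snugly between the two jaws, then unscrew its tight steel cap counter-clockwise until the thread lets go, without letting the jar turn or lift. Lift the cap straight off and finish still holding it in the gripper, level and steady, about two fingers' width above the jar's mouth. Leave the sunglasses case, watch, comb and coin dish alone.

Things in the scene. Friction and masses are not known exactly. Their poses are not given: they have to be found in the camera images.
- holder: Wooden jar holder fixed to the ledge. Base plate 90 (x) by 240 (y, -75 to +165) by 10 mm thick; origin under the plate, z up. A fixed jaw 80 x 20 mm, top 55 mm above the ledge, has its flat inner face at y = -40 mm, facing +y. The jar stands loose on the plate between it and the sliding jaw.
- jaw (a joint): Sliding jaw's position (m) along the holder's y: the gap between the flat jaw faces is 60 mm plus this. Range 0 to 0.055, starts 0.030 to 0.050 (open), about 0.006 when shut on the 66 mm jar. About 8 N of friction; stays where left; shutting (towards the holder's -y) pushes the loose jar along and square. Block 80 mm wide, 18 mm thick, top 55 mm above the ledge.
- peg_top (a point): Top centre, 100 mm above the ledge, of the upright round wooden peg (18 mm diameter, free from 28 to 100 mm above the ledge) by which the sliding jaw is pushed or pulled. It moves with the jaw: at y = 84 mm + jaw value in the holder's frame, x = 0.
- jar: Loose amber glass jar with coins, about 0.45 kg. Square body 66 x 66 mm, 70 mm high with a flat shoulder (80 mm above the ledge: keep fingertips above it), then a round neck 39 mm across. Origin under the body's centre, on the plate 10 mm above the ledge. x, y square to its sides, x nearly along the holder's x; z up.
- mouth (a point): Centre of the jar's mouth, 103 mm above the jar's underside (113 mm above the ledge). Fixed to the jar.
- cap: Round steel screw cap, 58 mm outside diameter, 24 mm high, 60 g, open below. Origin: centre of its lower edge, z up. Screwed tight, that edge is 79 mm above the jar's underside, 9 mm above its shoulder. It sits on a springy seal, needs about 0.3 N m to turn, stays put when let go, and springs up about 4 mm when unscrewed (counter-clockwise from above) far enough to let go. x runs through its two inner lugs.
- cap_top (a point): Centre of the cap's top face, 24 mm above its origin; same axes. At the start cap x points 58 to 73 deg counter-clockwise of jar x. The thread lets go after 80 to 95 deg of turning against the jar and the cap is clear while its x is within 24 deg of opposite to jar x. A stop blocks it 128 to 143 deg from the start. Clear, it lifts straight off; before that, pulling lifts the jar.
- case: Bystander: closed black sunglasses case 160 x 64 x 48 mm, origin under its centre, long along its x.
- dish: Bystander: round white coin dish, 110 mm across, 22 mm high, origin under its centre.
- watch: Bystander: steel watch, its closed bracelet lying on edge, 60 mm across, dial 38 mm high; origin under the bracelet's centre.
- comb: Bystander: flat wooden comb, 180 mm long along its y, 37 mm wide, 7 mm thick, origin under its middle.
Not all that is in view belongs to the job. What is shaped like the cap but purple is not meant.

How it is judged:
By the outcome, as a careful person would: the job done as asked, in the order asked, and still so for the second after the job is handed in, while the arm keeps its last pose, push and grip.
It also fails if it takes over 61 s, if anything falls off the work surface, if the arm or the gripper's body presses on something with over 40 N, if the wrist force passes 120 N, or if a joint passes its speed limit or range.

## Working session

There is one attempt and no reset: what is moved stays moved. The work goes in short steps, Python scripts to look and compute and a shell command to move; the robot and the scene stay as the last step left them, time stands still between calls to the robot, and variables do not carry over. Pictures are saved under pics/ and viewed, about 8 in all and at most 12, crops included, and the job is handed in when it is done.

```bash
ls; mkdir -p pics
python3 - <<'E'
from workcell import get_obs, optics, ctrl
import cv2
print(get_obs())
for n in("scene","top"):
    cv2.imwrite(f"pics/{n}0.png",optics.get_image(n)[:,:,::-1]); print(n,optics.calibration(n))
E
```

```text
pics
{'t': 0.0, 'qpos': array([ 1.25299071e+00,  4.23831183e-01,  1.63067795e+00, -1.93556154e-05,
        1.08857207e+00, -1.89787904e-02]), 'qvel': array([ 9.99923573e-04,  7.47479974e-04, -2.56987105e-04, -1.88492715e-05,
       -7.45007692e-04, -2.34274021e-04]), 'joint_torque': array([-1.55672231e-03, -5.44638383e+01, -2.73658866e+01,  6.42588688e-02,
        2.26851652e-02, -1.08849135e-04]), 'ee_pos': array([183.79766193, 596.7956733 , 221.91244876]), 'orientation': array([-4.67602821e-01, -3.10636208e+00,  2.30947910e-03]), 'ft_force': array([0.20668604, 0.29710068, 0.21258924]), 'moment': array([ 0.02501893, -0.00075913,  0.00226139]), 'width': 87.57103688327632}
scene {'intrinsics': array([[552.11242676,   0.        , 326.27620474],
       [  0.        , 552.11242676, 242.42509659],
       [  0.        ,   0.        ,   1.        ]]), 'k1': -0.07405025986015754, 'cam_to_world': array([[-8.78572349e-01, -3.17230545e-01,  3.57036986e-01,
         9.93881751e+02],
       [ 4.77459486e-01, -6.02090664e-01,  6.39936928e-01,
         6.98352062e+02],
       [ 1.19610956e-02,  7.32701585e-01,  6.80444942e-01,
         8.33989412e+02],
       [ 0.00000000e+00,  0.00000000e+00,  0.00000000e+00,
         1.00000000e+00]])}
top {'intrinsics': array([[441.23616438,   0.        , 323.81228801],
       [  0.        , 441.23616438, 241.31345261],
       [  0.        ,   0.        ,   1.        ]]), 'k1': 0.0386291427462091, 'cam_to_world': array([[ 2.16411310e-03,  9.88934718e-01, -1.48335568e-01,
         4.48352315e+02],
       [-9.99993778e-01,  2.55341055e-03,  2.43405352e-03,
         6.37800823e+00],
       [ 2.78588163e-03,  1.48329377e-01,  9.88934090e-01,
         1.00377918e+03],
       [ 0.00000000e+00,  0.00000000e+00,  0.00000000e+00,
         1.00000000e+00]])}
```

View pics/scene0.png

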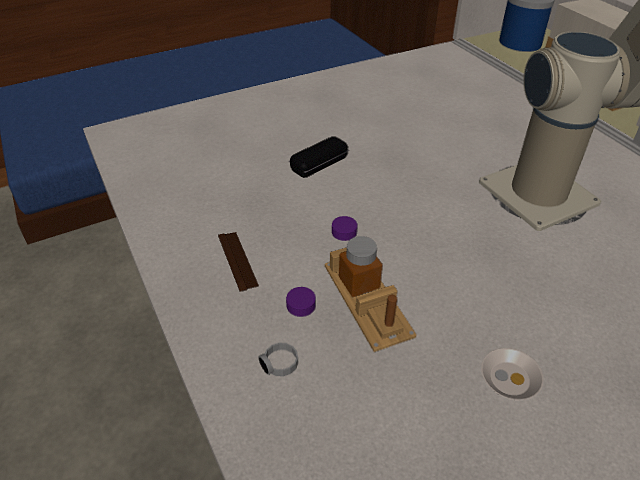

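View pics/top0.png

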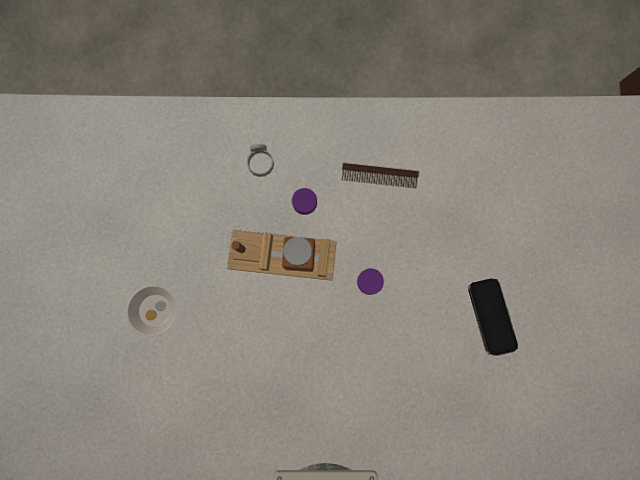

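The top view shows the holder at about (282,255). The jar's grey cap is at (298,251) and the peg top at (236,246). In the scene view the cap is at (362,250) and the peg top at (392,297). There are three cap-shaped things in the top view: grey (298,251), purple (304,201) and purple (370,281). The grey one sits on the amber jar, so it is the one meant. Next I measure, and make an enlarged crop to confirm it.

```bash
cat > h.py <<'E'
import numpy as np, cv2
from workcell import get_obs, optics, ctrl
from scipy.spatial.transform import Rotation as R
def ray(n,uv):
    c=optics.calibration(n);K=c["intrinsics"];T=c["cam_to_world"]
    p=cv2.undistortPoints(np.array([[uv]],float),K,np.array([c["k1"],0,0,0,0.]))[0,0]
    return T[:3,3],T[:3,:3]@np.array([p[0],-p[1],-1])
def plane(n,uv,z):
    o,d=ray(n,uv);return (o+d*(z-o[2])/d[2])
def tri(a,b):
    A=[];B=[]
    for n,uv in(("scene",a),("top",b)):
        o,d=ray(n,uv);d/=np.linalg.norm(d);P=np.eye(3)-np.outer(d,d);A.append(P);B.append(P@o)
    return np.linalg.lstsq(np.vstack(A),np.hstack(B),rcond=None)[0]
def proj(n,P):
    c=optics.calibration(n);T=np.linalg.inv(c["cam_to_world"]);q=T[:3,:3]@P+T[:3,3]
    x,y=q[0]/-q[2],-q[1]/-q[2];f=1+c["k1"]*(x*x+y*y);K=c["intrinsics"]
    return np.array([K[0,0]*x*f+K[0,2],K[1,1]*y*f+K[1,2]])
E
python3 - <<'E'
from h import *
t=cv2.imread("pics/top0.png");s=cv2.imread("pics/scene0.png")
a=cv2.resize(t[222:287,220:345],None,fx=6,fy=6,interpolation=cv2.INTER_CUBIC)[:, :800]
cv2.imwrite("pics/ctop.png",a)
cv2.imwrite("pics/cscene.png",cv2.resize(s[230:355,320:420],None,fx=4.8,fy=4.8,interpolation=cv2.INTER_CUBIC))
hsv=cv2.cvtColor(t,cv2.COLOR_BGR2HSV)
m=(hsv[:,:,1]>50)&(hsv[:,:,0]<30);m=m.astype(np.uint8);w=np.zeros_like(m);w[222:290,215:345]=m[222:290,215:345]
r=cv2.minAreaRect(cv2.findNonZero(w));print("plate rect",r,[plane("top",p,10)[:2].round(1) for p in cv2.boxPoints(r)])
E
```

```text
plate rect ((281.3767395019531, 254.19644165039062), (106.24777221679688, 40.42290115356445), 6.137256622314453) [array([534.7, 223. ]), array([626.6, 216.4]), array([601. , -24.6]), array([509.6, -14.7])]
```

View pics/ctop.png

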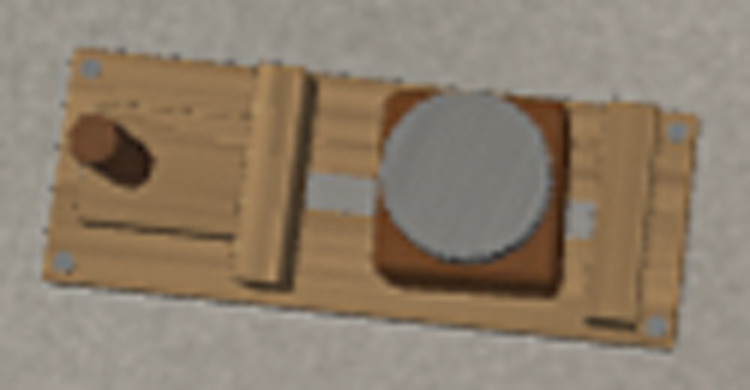

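View pics/cscene.png

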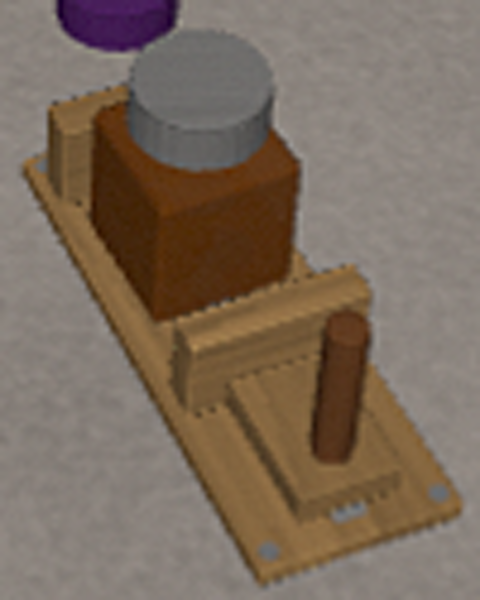

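The crops confirm the target: a grey cap on the amber jar, top-view centre (297.8,251.5) and scene top face (361.9,245.6). The peg top is at (235.8,245.2) in the top view and (392.5,297.9) in the scene view.

Run:
```python
from h import *
f=lambda x,y:(220+x/6,222+y/6)
print("cap",plane("top",f(467,177),113),plane("scene",(361.9,245.6),113),tri((361.9,245.6),f(467,177)))
print("peg",plane("top",f(95,139),100),plane("scene",(392.5,297.9),100),tri((392.5,297.9),f(95,139)))
C=[plane("top",f(*p),10)[:2] for p in((73,48),(697,115),(675,350),(44,282))]
C=np.array(C);print(C.round(1))
y=(C[0]+C[3]-C[1]-C[2])/2;L=np.linalg.norm(y);y/=L;x=np.array([y[1],-y[0]])
o=C.mean(0)-45*y
print("L",L,"W",np.linalg.norm(C[0]+C[1]-C[2]-C[3])/2,"origin",o,"yaw",np.degrees(np.arctan2(x[1],x[0])))
g=lambda X,Y:o+x*X+y*Y
P=plane("top",f(95,139),100)[:2];print("peg in holder",[(P-o)@x,(P-o)@y]);
P=plane("top",f(467,177),113)[:2];print("cap in holder",[(P-o)@x,(P-o)@y]);
j=[plane("top",f(*p),80)[:2] for p in((390,90),(567,97),(560,297),(375,285))]
print("jar edge angles",[np.degrees(np.arctan2(*(b-a)[::-1])).round(1) for a,b in((j[3],j[0]),(j[2],j[1]),(j[1],j[0]),(j[2],j[3]))])
s=get_obs();print(R.from_rotvec(s["orientation"]).as_matrix().round(3),s["ee_pos"])
```

```text
cap [560.88038281  56.97423416 113.        ] [559.61697982  59.83740511 113.        ] [559.93489427  57.87401504 111.81823035]
peg [575.40346312 185.74057948 100.        ] [573.94419885 189.4124817  100.        ] [574.30946715 187.1595561   98.27149664]
[[623.  213. ]
 [597.8 -24.2]
 [508.8 -15.8]
 [533.9 220.9]]
L 238.29490254686255 W 89.44237699551488 origin [561.12346051  53.74089817] yaw -6.045268242138993
peg in holder [np.float64(0.29915300096041797), np.float64(132.76951776683148)]
cap in holder [np.float64(-0.5822420838062403), np.float64(3.1897558783500126)]
jar edge angles [np.float64(-3.5), np.float64(-1.7), np.float64(87.9), np.float64(86.4)]
[[-0.956  0.294 -0.   ]
 [ 0.294  0.956 -0.001]
 [ 0.    -0.001 -1.   ]] [183.81603502 596.82707126 221.99924347]
```

```bash
cat >> h.py <<'E'
def to(P,yaw_y=None):
    "tool-axes shift to world point P, and tool-z turn to bring tool y to yaw_y (deg, mod 180)"
    s=get_obs();M=R.from_rotvec(s["orientation"]).as_matrix()
    a=np.degrees(np.arctan2(M[1,1],M[0,1]))
    d=None if yaw_y is None else -np.radians((yaw_y-a+90)%180-90)
    print("t",s["t"],"at",s["ee_pos"].round(1),"yaw_y",a.round(2),"tilt",M[:,2].round(3),"q6",s["qpos"][5].round(2),"w",round(s["width"],1),"f",s["ft_force"].round(1))
    print(" shift",(M.T@(np.array(P)-s["ee_pos"])).round(1),"rz",d)
E
python3 -m jog '{"delta_rot":[[0,0,0],[0,0,0],[0,0,0],[0,0,0],[0,0,0]],"translation":[[-40,-22,0],[-80,-44,0],[-120,-66,0],[-160,-88,0],[-200,-111,0]],"hand":[1,1,1,1,1]}'
python3 -m jog '{"delta_rot":[[0,0,0],[0,0,0],[0,0,0],[0,0,0],[0,0,0]],"translation":[[-40,-22,0],[-80,-44,0],[-120,-66,0],[-160,-88,0],[-200,-111,0]],"hand":[1,1,1,1,1]}'
python3 -m jog '{"delta_rot":[[0,0,0],[0,0,0],[0,0,-0.1],[0,0,-0.19],[0,0,-0.19]],"translation":[[-40,-22,0],[-80,-44,0],[-94,-55,0],[-94,-55,0],[-94,-55,0]],"hand":[1,1,1,1,1]}'
python3 -c "
from h import *
to((574.8,187,62),84)"
```

```text
t: 0.6
ee_pos: [343.3, 430.8, 222.4]
orientation: [-0.467, -3.107, 0.0]
ft_force: [-0.0, -0.6, -0.3]
width: 87.9
t: 1.1
ee_pos: [501.8, 265.8, 222.5]
orientation: [-0.468, -3.106, 0.0]
ft_force: [0.7, 0.8, -0.5]
width: 87.8
t: 1.6
ee_pos: [574.6, 186.3, 222.1]
orientation: [-0.172, -3.136, 0.0]
ft_force: [0.3, -0.1, -0.2]
width: 87.6
t 1.6 at [574.6 186.3 222.1] yaw_y 83.72 tilt [-0.001 -0.    -1.   ] q6 -1.17 w 87.6 f [ 0.3 -0.1 -0.2]
 shift [ -0.2   0.8 160.1] rz -0.004846557213523373
```

```bash
python3 -m jog '{"delta_rot":[[0,0,0],[0,0,0],[0,0,0],[0,0,0],[0,0,0]],"translation":[[0,0.8,40],[0,0.8,80],[0,0.8,120],[0,0.8,150],[0,0.8,158]],"hand":[1,1,1,1,1]}'
python3 -m jog '{"delta_rot":[[0,0,0],[0,0,0],[0,0,0],[0,0,0],[0,0,0]],"translation":[[0,0,0],[0,0,0],[0,0,0],[0,0,0],[0,0,0]],"hand":[-0.2,-0.4,-0.7,-1,-1]}'
python3 -m jog '{"delta_rot":[[0,0,0],[0,0,0],[0,0,0],[0,0,0],[0,0,0]],"translation":[[0,0,0],[0,0,0],[0,0,0],[0,0,0],[0,0,0]],"hand":[-1,-1,-1,-1,-1]}'
python3 -c "
from h import *
to((574.8,187,64),84)
cv2.imwrite('pics/scene1.png',cv2.resize(optics.get_image('scene')[200:380,290:450,::-1],None,fx=3.3,fy=3.3))"
```

```text
t: 2.1
ee_pos: [571.8, 187.7, 61.2]
orientation: [-0.173, -3.131, 0.003]
ft_force: [0.0, -0.1, 0.7]
width: 87.8
t: 2.6
ee_pos: [575.2, 188.1, 65.8]
orientation: [0.171, 3.135, 0.001]
ft_force: [-0.4, -0.1, -0.2]
width: 51.4
t: 3.1
ee_pos: [574.5, 187.5, 64.6]
orientation: [-0.17, -3.137, 0.001]
ft_force: [0.2, -2.6, 0.1]
width: 17.1
t 3.1 at [574.5 187.5  64.6] yaw_y 83.78 tilt [-0.    -0.001 -1.   ] q6 -1.17 w 17.1 f [ 0.2 -2.6  0.1]
 shift [-0.3 -0.5  0.6] rz -0.0038452168797558227
```

View pics/scene1.png

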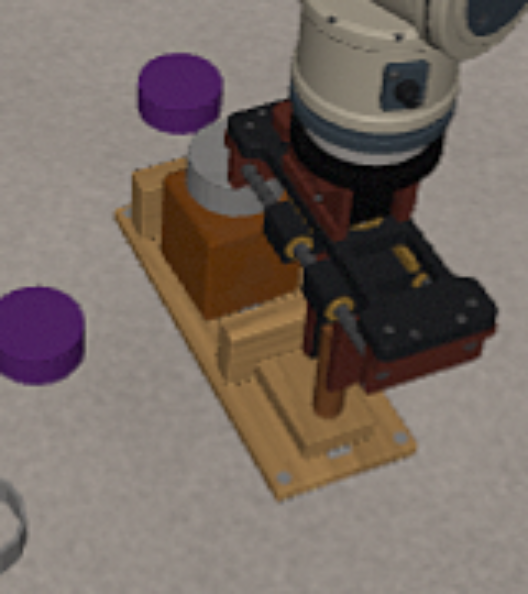

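The fingers hold the peg (opening 17 mm). I push the jaw shut by about 36 mm, then in small steps, watching the force.

```bash
python3 -m jog '{"delta_rot":[[0,0,0],[0,0,0],[0,0,0],[0,0,0],[0,0,0]],"translation":[[0,-6,0],[0,-13,0],[0,-20,0],[0,-27,0],[0,-34,0]],"hand":[-1,-1,-1,-1,-1]}'
python3 -m jog '{"delta_rot":[[0,0,0],[0,0,0],[0,0,0],[0,0,0],[0,0,0]],"translation":[[0,-1,0],[0,-2,0],[0,-3,0],[0,-4,0],[0,-4,0]],"hand":[-1,-1,-1,-1,-1]}'
python3 -m jog '{"delta_rot":[[0,0,0],[0,0,0],[0,0,0],[0,0,0]],"translation":[[0,-0.5,0],[0,-1,0],[0,-2,0],[0,-2,0]],"hand":[-1,-1,-1,-1]}'
python3 -c "
from h import *
to((574.8,187,64),84)"
```

```text
t: 3.65
ee_pos: [571.1, 155.6, 64.7]
orientation: [0.171, 3.136, 0.004]
ft_force: [-0.6, 10.9, -0.8]
width: 17.4
t: 4.15
ee_pos: [570.8, 152.0, 64.7]
orientation: [0.172, 3.136, 0.004]
ft_force: [-0.3, 9.4, -2.1]
width: 17.5
t: 4.55
ee_pos: [570.6, 150.2, 64.7]
orientation: [0.172, 3.136, 0.005]
ft_force: [-0.6, 11.2, -2.1]
width: 17.3
t 4.55 at [570.6 150.2  64.7] yaw_y 83.74 tilt [ 0.001  0.003 -1.   ] q6 -1.23 w 17.3 f [-0.6 11.2 -2.1]
 shift [-0.2 37.   0.8] rz -0.0045512858711786374
```

```bash
python3 -m jog '{"delta_rot":[[0,0,0],[0,0,0],[0,0,0]],"translation":[[0,-1,0],[0,-2,0],[0,-2,0]],"hand":[-1,-1,-1]}'
python3 -m jog '{"delta_rot":[[0,0,0],[0,0,0]],"translation":[[0,-1,0],[0,-1,0]],"hand":[-1,-1]}'
python3 -m jog '{"delta_rot":[[0,0,0],[0,0,0]],"translation":[[0,-1,0],[0,-1,0]],"hand":[-1,-1]}'
```

```text
t: 4.85
ee_pos: [570.3, 148.2, 64.7]
orientation: [0.171, 3.136, 0.005]
ft_force: [0.0, 10.6, -2.2]
width: 17.7
t: 5.05
ee_pos: [570.2, 147.3, 64.7]
orientation: [0.171, 3.136, 0.005]
ft_force: [-0.3, 10.4, -2.7]
width: 17.6
t: 5.25
ee_pos: [570.1, 146.3, 64.7]
orientation: [0.172, 3.136, 0.005]
ft_force: [-0.2, 10.8, -3.0]
width: 17.3
```

```bash
python3 -m jog '{"delta_rot":[[0,0,0],[0,0,0]],"translation":[[0,-1,0],[0,-1,0]],"hand":[-1,-1]}'
python3 -m jog '{"delta_rot":[[0,0,0],[0,0,0]],"translation":[[0,-1,0],[0,-1,0]],"hand":[-1,-1]}'
```

```text
t: 5.45
ee_pos: [570.0, 145.3, 64.7]
orientation: [0.172, 3.136, 0.005]
ft_force: [-0.3, 11.0, -1.6]
width: 17.5
t: 5.65
ee_pos: [569.9, 144.3, 64.7]
orientation: [0.172, 3.136, 0.005]
ft_force: [-0.7, 11.2, -2.1]
width: 17.2
```

```bash
python3 -m jog '{"delta_rot":[[0,0,0],[0,0,0]],"translation":[[0,-1,0],[0,-1,0]],"hand":[-1,-1]}'
python3 -m jog '{"delta_rot":[[0,0,0],[0,0,0]],"translation":[[0,-1,0],[0,-1,0]],"hand":[-1,-1]}'
```

```text
t: 5.85
ee_pos: [569.9, 143.7, 64.7]
orientation: [0.172, 3.136, 0.006]
ft_force: [-0.1, 13.8, -3.2]
width: 17.7
t: 6.05
ee_pos: [569.9, 143.6, 64.7]
orientation: [0.172, 3.135, 0.008]
ft_force: [0.7, 18.3, -3.6]
width: 17.5
```

Contact: the jaw stopped at y≈143.6, close to the predicted shut position. I squeeze a little more.

```bash
python3 -m jog '{"delta_rot":[[0,0,0],[0,0,0],[0,0,0]],"translation":[[0,-1,0],[0,-2,0],[0,-2,0]],"hand":[-1,-1,-1]}'
python3 -c "
from h import *
to((570,143.6,64),84);im=optics.get_image('top');cv2.imwrite('pics/top1.png',cv2.resize(im[215:290,210:345,::-1],None,fx=5.5,fy=5.5,interpolation=cv2.INTER_CUBIC))"
```

```text
t: 6.35
ee_pos: [569.9, 143.6, 64.7]
orientation: [0.173, 3.135, 0.011]
ft_force: [0.5, 29.2, -5.5]
width: 17.8
t 6.35 at [569.9 143.6  64.7] yaw_y 83.69 tilt [ 0.002  0.007 -1.   ] q6 -1.24 w 17.8 f [ 0.5 29.2 -5.5]
 shift [-0.1  0.   0.7] rz -0.005444534688068845
```

View pics/top1.png

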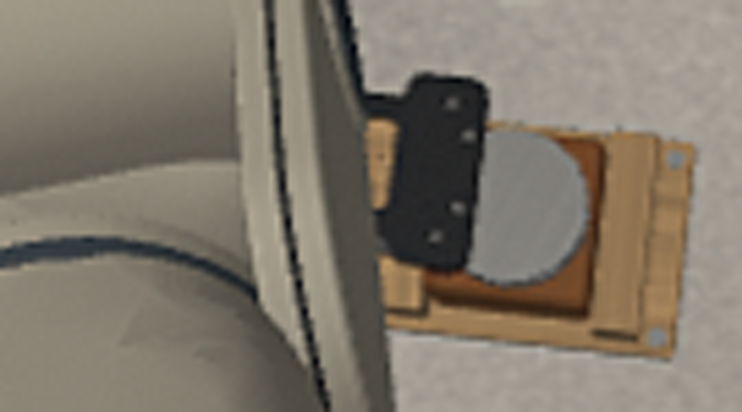

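```bash
python3 -m jog '{"delta_rot":[[0,0,0],[0,0,0],[0,0,0],[0,0,0]],"translation":[[0,2,0],[0,4,0],[0,4,0],[0,4,0]],"hand":[-1,-1,-1,-0.6]}'
python3 -m jog '{"delta_rot":[[0,0,0],[0,0,0],[0,0,0],[0,0,0],[0,0,0]],"translation":[[0,0,0],[0,0,0],[0,0,0],[0,0,0],[0,0,0]],"hand":[0.2,0.6,1,1,1]}'
python3 -m jog '{"delta_rot":[[0,0,0],[0,0,0],[0,0,0],[0,0,0],[0,0,0]],"translation":[[0,0,-20],[0,0,-60],[0,0,-100],[0,40,-135],[0,80,-135]],"hand":[1,1,1,1,1]}'
python3 -m jog '{"delta_rot":[[0,0,0],[0,0,0],[0,0,0],[0,0,0]],"translation":[[0,40,0],[0,80,0],[0,120,0],[0,120,0]],"hand":[1,1,1,1]}'
python3 -c "
from h import *
to((559.8,47.5,200),-52);im=optics.get_image('top');im2=optics.get_image('scene')
cv2.imwrite('pics/top2f.png',im[:,:,::-1]);cv2.imwrite('pics/scene2f.png',im2[:,:,::-1])
a=cv2.resize(im[222:287,220:345,::-1],None,fx=6,fy=6,interpolation=cv2.INTER_CUBIC)
cv2.imwrite('pics/top2.png',a)"
```

```text
t: 6.8
ee_pos: [569.9, 143.7, 64.7]
orientation: [0.171, 3.136, 0.003]
ft_force: [0.1, 8.9, -2.8]
width: 17.5
t: 7.3
ee_pos: [569.6, 142.0, 64.7]
orientation: [-0.171, -3.137, 0.0]
ft_force: [-0.2, -0.4, -0.7]
width: 54.0
t: 7.8
ee_pos: [581.2, 222.3, 205.1]
orientation: [0.175, 3.129, 0.005]
ft_force: [1.0, -0.3, -0.3]
width: 87.3
t: 8.2
ee_pos: [591.4, 345.4, 199.6]
orientation: [0.165, 3.136, 0.003]
ft_force: [0.2, -0.2, 0.0]
width: 87.9
t 8.2 at [591.4 345.4 199.6] yaw_y 83.97 tilt [ 0.001  0.002 -1.   ] q6 -0.96 w 87.9 f [ 0.2 -0.2  0. ]
 shift [ 1.000e-01 -2.996e+02 -9.000e-01] rz -0.7684748300945338
```

View pics/top2.png

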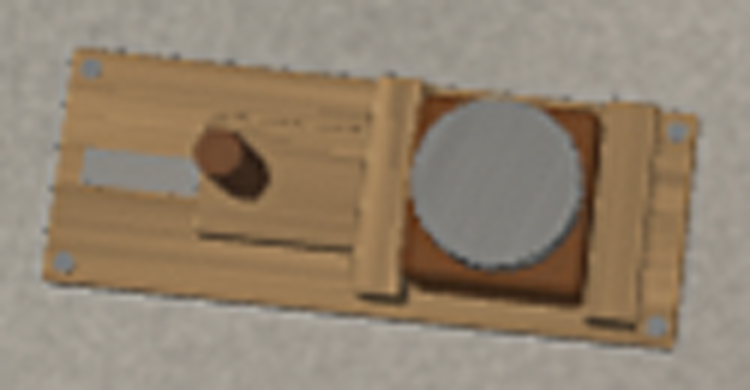

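The top view shows the jar clamped square between the jaws: cap at crop (497,183), peg at (218,152). I locate the cap again, using the peg, whose true position I know from the grasp, as a check.

Run:
```python
from h import *
f=lambda x,y:(220+x/6,222+y/6)
t=cv2.imread("pics/top2f.png");s=cv2.imread("pics/scene2f.png")
print("peg top",plane("top",f(218,152),100),"true ~569.9,143.6")
print("cap top",plane("top",f(497,183),113))
for n,im,box in(("top",t,(285,320,232,272)),("scene",s,(335,385,215,280))):
    h=cv2.cvtColor(im,cv2.COLOR_BGR2HSV);x0,x1,y0,y1=box
    w=((h[y0:y1,x0:x1,1]<25)).astype(np.uint8)
    k,l,st,c=cv2.connectedComponentsWithStats(w)
    for i in range(1,k):
        if st[i][4]>80: print(n,st[i],c[i]+[x0,y0], plane(n,c[i]+[x0,y0],113).round(1))
to((560,47.5,200),-30)
```

```text
peg top [570.99006682 143.4177842  100.        ] true ~569.9,143.6
cap top [558.85628767  46.78988648 113.        ]
top [  0   0  35   7 143] [304.07692308 234.08391608] [596.8  44.6 113. ]
top [  4   7  28  28 620] [302.26129032 252.33064516] [559.2  48.  113. ]
scene [   0    0   50   56 1136] [364.46390845 242.61003521] [550.9  55.  113. ]
t 8.3 at [590.8 341.4 199.2] yaw_y 83.86 tilt [-0.001 -0.001 -1.   ] q6 -0.96 w 87.9 f [-0.5 -0.9  0.2]
 shift [  -0.8 -295.5   -0.6] rz -1.1543496372334128
```

```bash
python3 -m jog '{"delta_rot":[[0,0,0],[0,0,0],[0,0,0],[0,0,0],[0,0,0]],"translation":[[0,-40,0],[0,-80,0],[0,-120,0],[0,-160,0],[0,-200,0]],"hand":[1,1,1,1,1]}'
python3 -m jog '{"delta_rot":[[0,0,0],[0,0,0.1],[0,0,0.24],[0,0,0.38],[0,0,0.52]],"translation":[[0,-40,0],[0,-75,0],[0,-96,0],[0,-96,0],[0,-96,0]],"hand":[1,1,1,1,1]}'
python3 -m jog '{"delta_rot":[[0,0,0.14],[0,0,0.28],[0,0,0.42],[0,0,0.56],[0,0,0.7]],"translation":[[0,0,0],[0,0,0],[0,0,0],[0,0,0],[0,0,0]],"hand":[1,1,1,1,1]}'
python3 -m jog '{"delta_rot":[[0,0,0.14],[0,0,0.28],[0,0,0.42],[0,0,0.56],[0,0,0.7]],"translation":[[0,0,0],[0,0,0],[0,0,0],[0,0,0],[0,0,0]],"hand":[1,1,1,1,1]}'
python3 -m jog '{"delta_rot":[[0,0,0.07],[0,0,0.07],[0,0,0.07]],"translation":[[0,0,0],[0,0,0],[0,0,0]],"hand":[1,1,1]}'
python3 -c "
from h import *
to((558.9,47.5,87),-30)"
```

```text
t: 8.8
ee_pos: [568.6, 139.1, 199.7]
orientation: [-0.173, -3.136, 0.001]
ft_force: [-0.4, 0.3, -0.0]
width: 87.8
t: 9.3
ee_pos: [558.2, 44.3, 199.8]
orientation: [-0.985, -2.983, 0.001]
ft_force: [1.0, -0.1, 0.2]
width: 87.9
t: 9.8
ee_pos: [558.2, 45.2, 199.7]
orientation: [-1.946, -2.466, 0.001]
ft_force: [-0.4, -0.2, 0.4]
width: 87.7
t: 10.3
ee_pos: [558.2, 45.3, 199.7]
orientation: [-2.674, -1.649, 0.001]
ft_force: [-0.2, -0.9, 0.0]
width: 87.8
t: 10.6
ee_pos: [558.6, 45.8, 199.7]
orientation: [-2.723, -1.566, 0.001]
ft_force: [-0.0, 0.1, 0.8]
width: 87.7
t 10.6 at [558.6  45.8 199.7] yaw_y -30.2 tilt [-0. -0. -1.] q6 0.59 w 87.7 f [-0.   0.1  0.8]
 shift [  1.6  -0.6 112.7] rz -0.003564722727633331
```

```bash
python3 -m jog '{"delta_rot":[[0,0,0],[0,0,0],[0,0,0],[0,0,0],[0,0,0]],"translation":[[1.6,-0.6,35],[1.6,-0.6,70],[1.6,-0.6,95],[1.6,-0.6,106],[1.6,-0.6,111]],"hand":[1,1,1,1,1]}'
python3 -m jog '{"delta_rot":[[0,0,0],[0,0,0],[0,0,0]],"translation":[[0,0,1],[0,0,1],[0,0,1]],"hand":[0.7,0.5,0.42]}'
python3 -c "
from h import *
to((558.9,47.5,87),-30)
im=optics.get_image('scene');cv2.imwrite('pics/scene3.png',cv2.resize(im[190:330,300:440,::-1],None,fx=4,fy=4,interpolation=cv2.INTER_CUBIC))"
```

```text
t: 11.1
ee_pos: [558.9, 48.2, 87.8]
orientation: [-2.723, -1.565, 0.002]
ft_force: [0.2, -0.6, 0.2]
width: 87.8
t: 11.4
ee_pos: [560.3, 48.5, 88.8]
orientation: [2.723, 1.565, 0.003]
ft_force: [0.4, -1.1, 0.3]
width: 67.3
t 11.4 at [560.3  48.5  88.8] yaw_y -30.24 tilt [ 0.002  0.    -1.   ] q6 0.59 w 67.3 f [ 0.4 -1.1  0.3]
 shift [-1.6 -0.7  1.8] rz -0.004210617949191187
```

View pics/scene3.png

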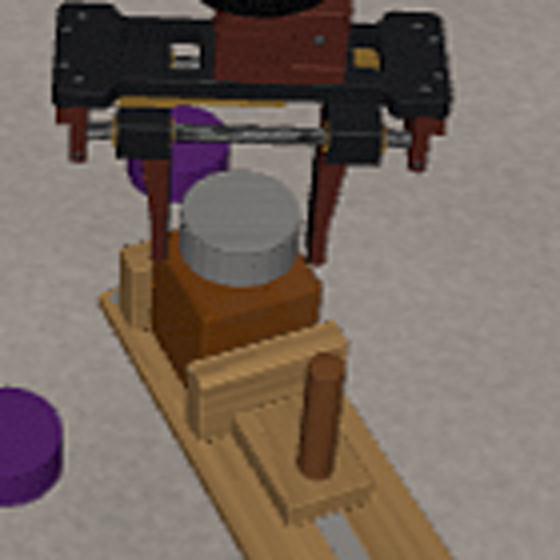

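The fingers straddle the cap (crop (240,225)) with clearance on both sides. I close and check the force.

```bash
python3 -m jog '{"delta_rot":[[0,0,0],[0,0,0],[0,0,0],[0,0,0],[0,0,0]],"translation":[[0,0,0.5],[0,0,0.5],[0,0,0.5],[0,0,0.5],[0,0,0.5]],"hand":[0.35,0.3,0.2,0,-0.4]}'
python3 -m jog '{"delta_rot":[[0,0,0],[0,0,0],[0,0,0],[0,0,0],[0,0,0]],"translation":[[0,0,0],[0,0,0],[0,0,0],[0,0,0],[0,0,0]],"hand":[-1,-1,-1,-1,-1]}'
python3 -c "
from h import *
to((558.9,47.5,87),-30)
print(get_obs()['moment'])"
```

```text
t: 11.95
ee_pos: [559.6, 48.6, 87.7]
orientation: [2.724, 1.565, 0.001]
ft_force: [-2.2, 1.0, 6.4]
width: 57.1
t: 12.45
ee_pos: [559.6, 48.6, 87.7]
orientation: [-2.724, -1.565, -0.001]
ft_force: [-1.8, 1.9, 5.4]
width: 57.9
t 12.45 at [559.6  48.6  87.7] yaw_y -30.25 tilt [ 0.  0. -1.] q6 0.59 w 57.9 f [-1.8  1.9  5.4]
 shift [-1.3 -0.   0.7] rz -0.004438632835671479
[ 0.22313371  0.48788909 -0.03644806]
```

```bash
python3 -m jog '{"delta_rot":[[0,0,-0.06],[0,0,-0.12],[0,0,-0.18],[0,0,-0.24],[0,0,-0.3]],"translation":[[0,0,0],[0,0,0],[0,0,0],[0,0,0],[0,0,0]],"hand":[-1,-1,-1,-1,-1]}'
python3 -c "
from h import *
to((558.9,47.5,87),-30)
print(get_obs()['moment'])"
```

```text
t: 12.95
ee_pos: [559.9, 48.6, 87.7]
orientation: [2.458, 1.957, 0.001]
ft_force: [-0.4, -0.2, 5.3]
width: 57.7
t 12.95 at [559.9  48.6  87.7] yaw_y -12.95 tilt [ 0.001  0.    -1.   ] q6 0.29 w 57.7 f [-0.4 -0.2  5.3]
 shift [-1.3 -0.7  0.7] rz 0.2975824926179865
[ 0.05703705  0.286034   -0.19522391]
```

```bash
python3 -m jog '{"delta_rot":[[0,0,-0.1],[0,0,-0.2],[0,0,-0.3],[0,0,-0.4],[0,0,-0.5]],"translation":[[0,0,0],[0,0,0],[0,0,0],[0,0,0],[0,0,0]],"hand":[-1,-1,-1,-1,-1]}'
python3 -m jog '{"delta_rot":[[0,0,-0.1],[0,0,-0.2],[0,0,-0.3],[0,0,-0.4],[0,0,-0.5]],"translation":[[0,0,0],[0,0,0],[0,0,0],[0,0,0],[0,0,0]],"hand":[-1,-1,-1,-1,-1]}'
python3 -c "
from h import *
to((558.9,47.5,87),-30)
print(get_obs()['moment'])"
```

```text
t: 13.45
ee_pos: [559.6, 48.8, 87.7]
orientation: [-1.895, -2.505, -0.001]
ft_force: [-2.2, 1.1, 5.8]
width: 57.4
t: 13.95
ee_pos: [558.9, 48.6, 87.6]
orientation: [-1.216, -2.896, 0.0]
ft_force: [-4.6, 0.8, 8.5]
width: 57.6
t 13.95 at [558.9  48.6  87.6] yaw_y 44.44 tilt [-0.001  0.    -1.   ] q6 -0.71 w 57.6 f [-4.6  0.8  8.5]
 shift [-0.7 -0.8  0.6] rz 1.2992267795169603
[ 0.07300634  0.76544884 -0.20301851]
```

```bash
python3 -m jog '{"delta_rot":[[0,0,-0.08],[0,0,-0.16],[0,0,-0.24],[0,0,-0.32],[0,0,-0.4]],"translation":[[0,0,0],[0,0,0],[0,0,0],[0,0,0],[0,0,0]],"hand":[-1,-1,-1,-1,-1]}'
python3 -c "
from h import *
to((558.9,47.5,87),-30)
print(get_obs()['moment'])"
python3 -m jog '{"delta_rot":[[0,0,-0.08],[0,0,-0.16],[0,0,-0.22],[0,0,-0.22]],"translation":[[0,0,0],[0,0,0],[0,0,0],[0,0,0]],"hand":[-1,-1,-1,-1]}'
python3 -c "
from h import *
to((558.9,47.5,87),-30)
print(get_obs()['moment'])
im=optics.get_image('scene');cv2.imwrite('pics/scene4.png',cv2.resize(im[190:330,300:440,::-1],None,fx=4,fy=4,interpolation=cv2.INTER_CUBIC))"
```

```text
t: 14.45
ee_pos: [558.6, 48.3, 87.8]
orientation: [-0.617, -3.079, 0.001]
ft_force: [-4.2, -1.1, 10.8]
width: 57.8
t 14.45 at [558.6  48.3  87.8] yaw_y 67.32 tilt [-0.002 -0.    -1.   ] q6 -1.11 w 57.8 f [-4.2 -1.1 10.8]
 shift [-0.6 -0.6  0.8] rz -1.4429778706651764
[-0.20466516  0.98626611 -0.18617421]
t: 14.85
ee_pos: [558.5, 48.2, 87.8]
orientation: [-0.277, -3.127, 0.001]
ft_force: [-6.1, -1.4, 11.7]
width: 57.6
t 14.85 at [558.5  48.2  87.8] yaw_y 79.86 tilt [-0.002 -0.    -1.   ] q6 -1.33 w 57.6 f [-6.1 -1.4 11.7]
 shift [-0.5 -0.6  0.8] rz -1.224134541471111
[-0.25547757  1.01353348  0.06082919]
```

View pics/scene4.png

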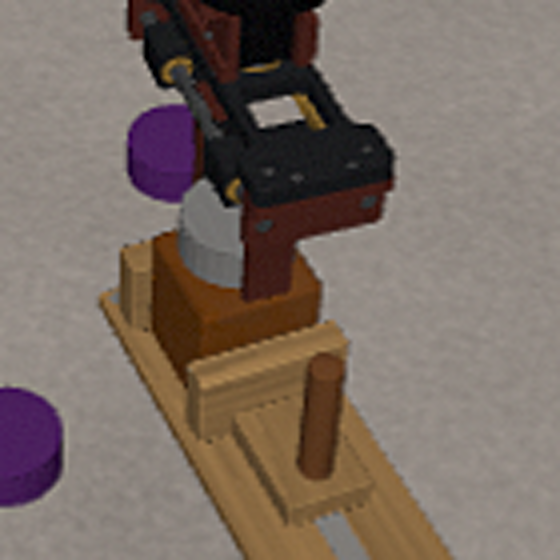

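The gripper has turned 110°. The resisting moment has vanished and the seal pushes up with about 12 N, so the thread has let go. The jar hasn't moved. I lift gently and check the force.

```bash
python3 -m jog '{"delta_rot":[[0,0,0],[0,0,0],[0,0,0]],"translation":[[0,0,-1],[0,0,-2],[0,0,-2]],"hand":[-1,-1,-1]}'
python3 -m jog '{"delta_rot":[[0,0,0],[0,0,0],[0,0,0]],"translation":[[0,0,-1],[0,0,-2],[0,0,-2]],"hand":[-1,-1,-1]}'
python3 -m jog '{"delta_rot":[[0,0,0],[0,0,0],[0,0,0]],"translation":[[0,0,-1],[0,0,-2],[0,0,-2]],"hand":[-1,-1,-1]}'
```

```text
t: 15.2
ee_pos: [558.5, 48.2, 89.5]
orientation: [-0.28, -3.127, 0.001]
ft_force: [-4.6, -0.9, 8.0]
width: 58.0
t: 15.5
ee_pos: [558.6, 48.2, 91.1]
orientation: [-0.28, -3.127, 0.001]
ft_force: [-4.7, -2.8, 5.8]
width: 57.5
t: 15.8
ee_pos: [558.7, 48.2, 92.6]
orientation: [-0.28, -3.127, 0.001]
ft_force: [-3.7, -4.0, -1.9]
width: 57.4
```

```bash
python3 -m jog '{"delta_rot":[[0,0,0],[0,0,0],[0,0,0]],"translation":[[0,0,-0.7],[0,0,-1.5],[0,0,-1.5]],"hand":[-1,-1,-1]}'
python3 -c "
from h import *
to((558.9,47.5,87),-30)
print(get_obs()['moment'])"
```

```text
t: 16.1
ee_pos: [558.9, 48.3, 94.2]
orientation: [-0.28, -3.128, 0.001]
ft_force: [-4.3, -3.2, -2.7]
width: 57.3
t 16.1 at [558.9  48.3  94.2] yaw_y 79.76 tilt [-0.001 -0.    -1.   ] q6 -1.33 w 57.3 f [-4.3 -3.2 -2.7]
 shift [-0.2 -0.7  7.2] rz -1.2259289076037687
[-0.60623413  0.68643539 -0.02115818]
```

```bash
python3 -m jog '{"delta_rot":[[0,0,0],[0,0,0],[0,0,0]],"translation":[[0.6,-0.7,0],[0.6,-0.7,-1],[0.6,-0.7,-2]],"hand":[-1,-1,-1]}'
python3 -m jog '{"delta_rot":[[0,0,0],[0,0,0],[0,0,0]],"translation":[[0,0,-1],[0,0,-2],[0,0,-2]],"hand":[-1,-1,-1]}'
python3 -c "
from h import *
to((558.9,47.5,87),-30)
im=optics.get_image('scene');cv2.imwrite('pics/scene5.png',cv2.resize(im[190:330,300:440,::-1],None,fx=4,fy=4,interpolation=cv2.INTER_CUBIC))"
```

```text
t: 16.4
ee_pos: [559.2, 48.0, 96.9]
orientation: [0.28, 3.128, 0.0]
ft_force: [-1.3, -0.9, -2.1]
width: 57.5
t: 16.7
ee_pos: [559.3, 48.0, 99.1]
orientation: [0.28, 3.128, 0.0]
ft_force: [-1.4, -0.7, -1.7]
width: 57.7
t 16.7 at [559.3  48.   99.1] yaw_y 79.75 tilt [ 0.001  0.    -1.   ] q6 -1.33 w 57.7 f [-1.4 -0.7 -1.7]
 shift [ 0.3 -0.6 12.1] rz -1.2260200270867174
```

View pics/scene5.png

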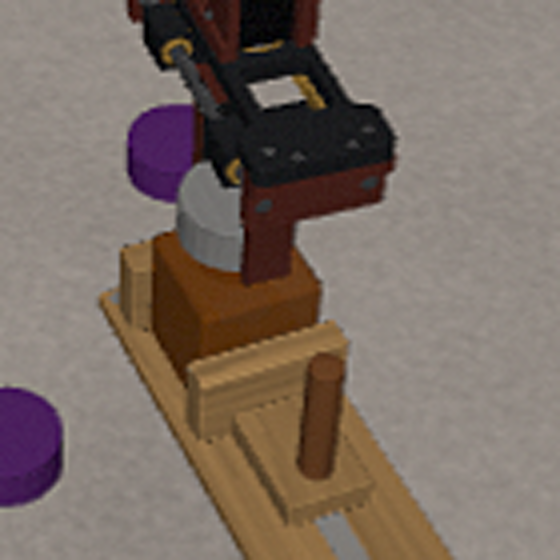

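The cap is rising freely and the jar stays put. Two fingers' width is about 35 mm from mouth to cap edge, so the TCP should end at about 146.5. I lift the remaining 47 mm.

```bash
python3 -m jog '{"delta_rot":[[0,0,0],[0,0,0],[0,0,0],[0,0,0],[0,0,0]],"translation":[[0,0,-3],[0,0,-6],[0,0,-9],[0,0,-12],[0,0,-15]],"hand":[-1,-1,-1,-1,-1]}'
python3 -m jog '{"delta_rot":[[0,0,0],[0,0,0],[0,0,0],[0,0,0],[0,0,0]],"translation":[[0,0,-7],[0,0,-15],[0,0,-23],[0,0,-29],[0,0,-32]],"hand":[-1,-1,-1,-1,-1]}'
python3 -m jog '{"delta_rot":[[0,0,0],[0,0,0],[0,0,0],[0,0,0],[0,0,0]],"translation":[[0,0,0],[0,0,0],[0,0,0],[0,0,0],[0,0,0]],"hand":[-1,-1,-1,-1,-1]}'
python3 -c "
from h import *
to((558.9,47.5,146.5),80);print(abs(get_obs()['qvel']).max())
im=optics.get_image('scene')[130:380,210:460,::-1];im=cv2.resize(im,(590,590),interpolation=cv2.INTER_CUBIC)
cv2.imwrite('pics/scene6.png',im)"
```

```text
t: 17.25
ee_pos: [559.1, 47.9, 114.2]
orientation: [0.28, 3.128, 0.0]
ft_force: [-0.0, 0.1, -0.3]
width: 58.0
t: 17.75
ee_pos: [559.2, 47.9, 146.7]
orientation: [0.28, 3.128, 0.0]
ft_force: [0.8, -0.6, -1.8]
width: 57.9
t: 18.25
ee_pos: [558.6, 47.9, 145.4]
orientation: [-0.28, -3.129, 0.0]
ft_force: [0.5, -0.7, -0.3]
width: 57.9
t 18.25 at [558.6  47.9 145.4] yaw_y 79.76 tilt [-0.001 -0.    -1.   ] q6 -1.33 w 57.9 f [ 0.5 -0.7 -0.3]
 shift [-0.3 -0.3 -1.1] rz -0.004243678637530477
0.0014571788831983432
```

View pics/scene6.png

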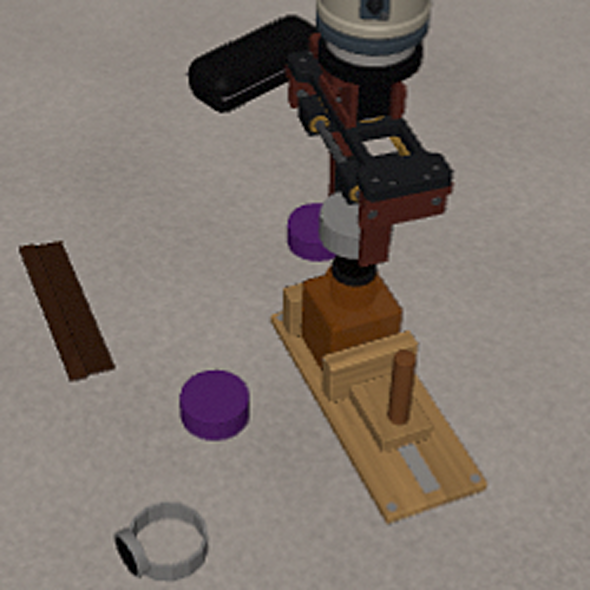

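The cap is off and level at crop (345,225), with the threaded neck bare below it. The jar is still clamped, and the case, watch and comb are undisturbed. The cap edge is about 34 mm above the mouth, and the arm is at rest.

```bash
python3 -c "
from workcell import ctrl
print(ctrl.close_job())"
```

```text
the job is handed in; nothing more can be done
None
```

I clamped the jar, unscrewed the cap, lifted it off and handed the job in at about 18 s. The gripper still holds the cap.

- **Clamping:** I pushed the jaw by its peg until it stopped at the predicted shut position, then squeezed with up to 29 N. A top view showed the jar square between the jaws.
- **Unscrewing:** I gripped the cap and turned it 110° counter-clockwise. The resisting moment fell from about -0.2 N m to near zero, and the seal pushed up with about 12 N. I took that as the thread letting go. I saw no mark on the cap to confirm its angle directly.
- **Lifting:** The cap came up straight. There was a slight sideways rub (about 5 N) on the neck at first, which I relieved with a small shift. The pull stayed below 3 N, less than the jar's weight, and the jar stayed in place in the pictures.
- **Last checks:** The opening was 57.9 mm, tilt was about 0.001 rad, and the arm was at rest. The cap's lower edge was about 34 mm above the mouth. The last picture showed the jaw still shut and the case, watch and comb where they were. The coin dish was outside that picture; the arm never went down near it. No check failed or disagreed.

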